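Loosen the amber jar's lid with a fingertip

ROBOT

A 6-joint arm with a two-finger parallel gripper is mounted at the origin on the work surface. World frame = base frame: x ahead of the robot, y to its left, z up, the work surface at z = 0. Lengths are in m, angles in rad, forces in N, time in s.
With the tool pointing down it reaches from about 0.3 to 0.775 m from the base axis. Payload 14.6 kg.
Tool frame: the origin (TCP) lies at the centre of the arm's flange, where the gripper is bolted on; the fingertips stand 199 mm ahead of it and the grasp point (between the pads) lies 180 mm ahead of it; z points along the fingers, y is the line along which they close (so a half turn about z gives the same grasp; the last joint's range is limited). The gripper opens to 94 mm and grips with 3 to 60 N. Pads are 16 mm wide; open, the fingers measure 119 mm over their backs; the gripper's body (75 mm by 177 mm) begins 78 mm behind the grasp point.
Start: joints at [-1.219, 0.3, 1.521, -0, 1.321, -0.067], TCP at [0.224, -0.502, 0.405] pointing down, gripper open.
Joint ranges: [-3.03, 3.03], [-0.79, 2.21], [0.23, 2.52], [-1.04, 4.18], [0, 3.07], [-2.55, 2.55]. Speed limits (rad/s): [2.22, 2.22, 2.57, 3.14, 3.14, 3.14].

INTERFACE

Orientations are given as [roll, pitch, yaw] about the fixed x, y, z axes, in that order (R = Rz(yaw) Ry(pitch) Rx(roll)).
In Python, from station import ctrl gives the robot as it stands. The module is installed in compiled form; this text tells all that it offers.
- The arm moves only by the tool servo_tool, never from a script. Its argument "motion" is a list of rows, each a list of 5 numbers: the closure, from 0 (fully open) to 1 (shut), then the shift along the world's x, y, z in cm, then the turn about the world's z in degrees. A call has 1 to 20 rows; each row is the pose to reach, as a shift and turn from the pose commanded when the call began; what a row does not reach only later rows make up. A row lasts 1/8 s, in which the tool goes at most 62.5 mm and 10.7 degrees, less where a joint would pass 70% of its speed; a pose out of reach is approached as far as the arm can. A call with a gripper value outside its range is refused whole. The fingers move at their own pace and stop on an object; "squeeze" is the grip in N (left out, the last holds). Time passes only in rows, so rows that repeat a pose let the fingers close. It gives the time, the measured TCP pose, the force, the opening and the grip force at its end, in the units of the state.
- ctrl.get_obs(): the state, without advancing time (a new reading comes with each control period).
- ctrl.camera(name): name is "side" or "top"; returns a dict with "image" (400x640x3 uint8, red, green, blue), "fx", "fy", "cx", "cy" (pixels), "dist" ([k1, k2, p1, p2, k3] as OpenCV has them; the pictures are not rectified), "camera_from_world" (4x4, takes a point from world to camera coordinates). Camera axes: x right, y up, looking along -z (the intrinsics and any distortion apply to the point x, -y, -z); pixel columns grow to the right and rows downward; lengths in m; the calibration is good to about 2 mm. A picture is of the moment at which its call begins. There is no depth.
- ctrl.hand_in(): hands the job in; it is judged then, once.
The state is a dict: "time_s": time; "qpos": joint angles; "joint_vel": joint speeds; "tau": joint torques, N m; "ee_pos": TCP position; "eef_rot": TCP orientation; "force": force on the tool from outside, world axes, zero at the start; "moment": the same for the moment, N m; "grip_width": finger opening in m; "grip_force": force on a finger pad.
Only numpy, scipy, OpenCV 4.12 (cv2) and the standard library are available. Lean on these libraries where they do the work, as an engineer would, in place of code of your own. Each camera call takes 0.05 s, during which the arm holds its last target. There are 200 camera calls.

TASK

Loosen the steel lid of the amber jar so it can vent: with a fingertip against its knurled rim, push it round anticlockwise (seen from above) until the lid's red dot has come round to the white mark on the blue wooden holder for the second time, leave the dot lined up with the mark there, and take the finger away. Pinch and lift nothing: the jar stays seated in its holder, and the jam jars, funnel and scraper stay where they are.

Things in the scene. Friction and masses are not known exactly. Their poses are not given: they have to be found in the camera images.
- holder: Blue-painted wooden holder bolted to the ledge, 122 x 122 mm and 50 mm high, with a square pocket whose floor is 8 mm up and in which the square jar stands with 1.5 mm play each side. Origin: centre of its underside; z up. On its +x side a tab 40 mm wide reaches to 87 mm from the centre, same height, with a white stripe on top.
- jar: Square amber glass jar, 96 x 96 mm, 0.85 kg, loose in the holder's pocket, which keeps it from turning. Origin: centre of its underside, 8 mm above the ledge; its flat shoulder is 85 mm above the origin; its x axis points to the white mark. The steel lid sits on top from 96 to 120 mm above the origin, centred on the jar's z axis.
- lid_top (a point): Centre of the lid's top face, 128 mm above the ledge, on its axis of rotation. The lid is brushed steel, 24 mm tall, 92 mm across its knurled rim (24 upright half-round ridges standing 3 mm proud, 15 degrees apart), too wide to take between the fingers. The rim runs from 104 to 127 mm above the ledge.
- red_dot (a point): Red dot, 14 mm across, on the lid's top face 33 mm from the axis; turns with the lid.
- mark (a point): Middle of the white stripe (37 mm long, 8 mm wide, pointing at the lid's axis) on top of the holder's tab, 70 mm from the axis, 50 mm above the ledge.
- lid (a joint): Lid angle, rad, growing anticlockwise seen from above (loosening). 0 is screwed tight, the dot at the mark. It starts between 0.5 and 3.0 (already cracked open), so the dot reaches the mark first at 6.283 and the second time at 12.566; a stop ends the thread at 18.85. It turns against a steady 0.05 N m of friction, stays where it is left and does not rise noticeably.
- jam_jar_a: Empty clear jam jar, open, 70 mm across, 95 mm tall, loose bystander. Origin: centre of its underside.
- jam_jar_b: The other empty clear jam jar, same as jam_jar_a, loose bystander.
- funnel: Blue plastic funnel standing mouth down, 100 mm across, 95 mm tall, loose bystander. Origin: centre of its underside.
- scraper: Small wooden scraper lying flat, about 155 x 45 x 12 mm, its long side along its x axis, loose bystander. Origin: on its underside near the middle.
- crate: Green slatted plastic crate standing fixed on the ledge, 360 mm (x) x 280 mm (y), 190 mm high, an open flap reaching 150 mm out towards -x, low over the ledge. Origin: centre of its underside.
Mind the look-alikes: they are no part of the job. Leave any yellow look-alike of the jar alone.

How it is judged:
By the outcome, as a careful person would: the job done as asked, in the order asked, and still so for the second after the job is handed in, with the robot touching nothing.
It also fails if it takes over 54 s, if anything falls off the work surface, if the arm or the gripper's body presses on something with over 40 N, if the wrist force passes 120 N, or if a joint passes its speed limit or range.

## Working session

There is one attempt and no reset: what is moved stays moved. The work goes in short steps, Python scripts to look and compute and a tool call to move; the robot and the scene stay as the last step left them, time stands still between calls to the robot, and variables do not carry over. Pictures are saved under pics/ and viewed, at most 13 in all, crops included, and the job is handed in when it is done.

Besides the shell and the picture viewer there is one more tool, called as name([rows], argument=value, ...), one row to a line, values as JSON. servo_tool: Moves the arm, as the interface text tells. Its arguments: {"type":"object","properties":{"motion":{"type":"array","items":{"type":"array","items":{"type":"number"}}},"squeeze":{"type":"number"}},"required":["motion"]}

```bash
mkdir -p pics; cat > h.py <<'E'
import numpy as np, cv2
from station import ctrl
def shot(n,f,crop=None,s=1):
    c=ctrl.camera(n); im=c["image"][:,:,::-1]
    if crop: x0,y0,x1,y1=crop; im=im[y0:y1,x0:x1]
    if s!=1: im=cv2.resize(im,None,fx=s,fy=s,interpolation=cv2.INTER_CUBIC)
    cv2.imwrite("pics/"+f,im); return c
def KD(c): return np.array([[c["fx"],0,c["cx"]],[0,c["fy"],c["cy"]],[0,0,1.]]),np.array(c["dist"],float)
def onplane(c,uv,z):
    K,D=KD(c); p=cv2.undistortPoints(np.array([[uv]],float),K,D)[0,0]
    T=np.array(c["camera_from_world"]); R,t=T[:3,:3],T[:3,3]
    d=R.T@np.array([p[0],-p[1],-1]); o=-R.T@t
    return o+d*(z-o[2])/d[2]
def proj(c,P):
    K,D=KD(c); T=np.array(c["camera_from_world"]); F=np.diag([1.,-1,-1])@T[:3]
    P=np.atleast_2d(np.array(P,float))
    return cv2.projectPoints(P,cv2.Rodrigues(F[:,:3])[0],F[:,3],K,D)[0][:,0]
E
python3 - <<'E'
from h import *
a=shot("top","t1.png"); b=shot("side","s1.png")
o=ctrl.get_obs(); print(o["time_s"],o["ee_pos"],o["eef_rot"],o["force"])
for c in(a,b):
    T=np.array(c["camera_from_world"]);print(-T[:3,:3].T@T[:3,3],c["fx"])
E
```

```text
0.1 [ 0.22363619 -0.50244354  0.40413907] [-3.14057458e+00 -5.36432803e-05  4.18791784e-01] [0.45559726 0.4288335  0.23158031]
[ 0.2361101  -0.09900405  1.69448501] 513.6056033700571
[-0.31269275 -0.99108657  1.17556055] 511.2740623652444
```

View pics/t1.png

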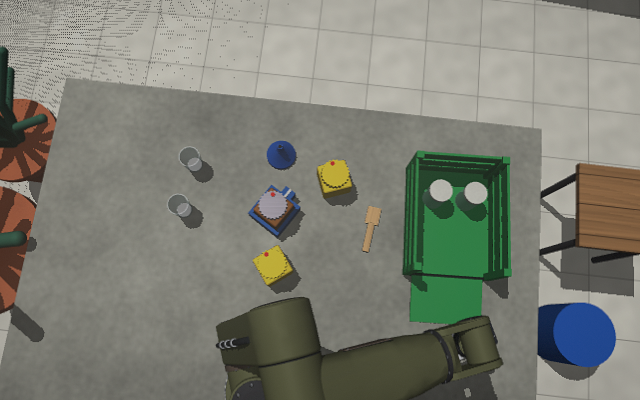

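View pics/s1.png

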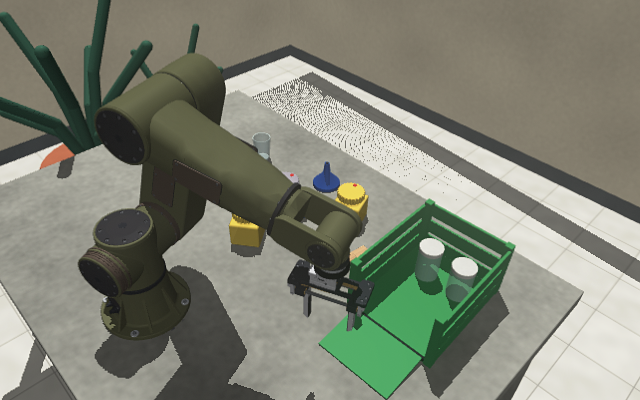

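Candidates: steel-lidded jar in the blue holder at top (273,207), yellow look-alikes at (335,177) and (272,265), and white-lidded jars in the crate at (441,190) and (475,193). I choose (273,207), which has a steel lid and a blue holder with a tab. The side view of it is blocked by the arm.

```bash
python3 - <<'E'
from h import *
shot("top","t2.png",(225,130,375,300),3.5) if 0 else shot("top","t2.png",(235,165,315,245),7)
E
```

```text
(no output)
```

View pics/t2.png

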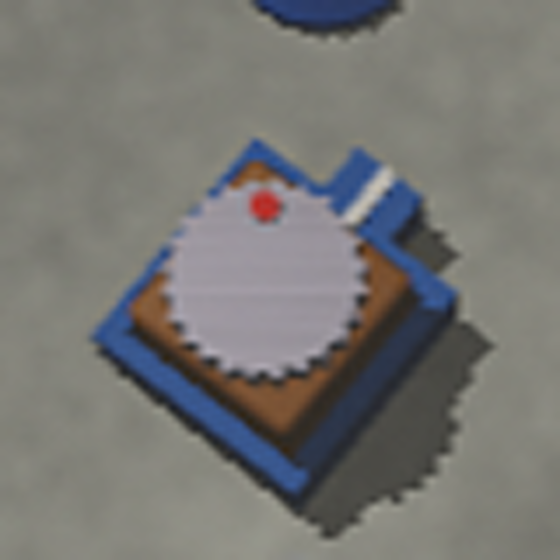

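```bash
cat >> h.py <<'E'
def crop2(x,y,x0=235,y0=165,s=7): return (x0+(x+.5)/s-.5,y0+(y+.5)/s-.5)
E
python3 - <<'E'
from h import *
c=ctrl.camera("top")
L=onplane(c,crop2(266,279),.127);D=onplane(c,crop2(265,206),.128);M=onplane(c,crop2(367,196),.05)
S=[onplane(c,crop2(*p),.05) for p in((349,217),(386,175))]
print("lid",L,"dot",D,"mark",M)
H=[onplane(c,crop2(*p),.05) for p in((257,140),(95,337),(303,490),(455,297))]
print("holder",H,np.mean(H,0))
an=lambda v:np.degrees(np.arctan2(v[1],v[0]))
print("dot r,ang",np.linalg.norm((D-L)[:2]),an(D-L),"mark r,ang",np.linalg.norm((M-L)[:2]),an(M-L),an(S[1]-S[0]))
for n,p,z in(("y1",(335,172),.128),("y2",(272,260),.128),("funnel",(281,154),.0),("ja",(190,157),.05),("jb",(179,206),.05),("scr",(370,230),0)):
    q=onplane(c,p,z);print(n,q,np.linalg.norm((q-L)[:2]),an(q-L))
o=ctrl.get_obs();print(o["time_s"])
E
```

```text
lid [0.57058262 0.0416018  0.127     ] dot [0.60357008 0.04621123 0.128     ] mark [0.63212481 0.00634402 0.05      ]
holder [array([0.6532676 , 0.06127223, 0.05      ]), array([0.55044143, 0.12429818, 0.05      ]), array([0.48976826, 0.01882585, 0.05      ]), array([ 0.58848838, -0.04045775,  0.05      ])] [0.57049142 0.04098463 0.05      ]
dot r,ang 0.0333079400020112 7.954600175305926 mark r,ang 0.07092638758572675 -29.808580869145977 -33.78242247589431
y1 [ 0.69724748 -0.14163926  0.128     ] 0.22275832891127845 -55.345944600779625
y2 [0.39780067 0.02121987 0.128     ] 0.173979962213553 -173.27229275321477
funnel [0.7779709  0.04673277 0.        ] 0.20745173678651896 1.417259573666311
ja [0.71700673 0.34386098 0.05      ] 0.3358580468827349 64.1529537112114
jb [0.54697061 0.35264174 0.05      ] 0.31193488274574266 94.34117455580493
scr [ 0.5477205  -0.28189848  0.        ] 0.324307125669813 -94.04243563675017
0.2
```

servo_tool([
  [1,2,4,6,-10],
  [1,6,8,6,-20],
  [1,10,13,6,-30],
  [1,14,18,6,-40],
  [1,18,23,6,-50],
  [1,22,28,6,-60],
  [1,26,33,6,-70],
  [1,30,37.5,6,-74],
  [1,34,42,5,-74],
  [1,36,45,0,-74],
  [1,36.5,46,-3,-74],
  [1,36.5,46,-3,-74],
], squeeze=5)

```text
time_s: 1.7
ee_pos: [0.5891, -0.0404, 0.3704]
eef_rot: [3.137, 0.005, -0.87]
force: [-0.5, -0.4, 1.1]
grip_width: 0.0006
grip_force: 0.0
```

```bash
python3 - <<'E'
from h import *
o=ctrl.get_obs();print(o["time_s"],o["ee_pos"],np.degrees(o["eef_rot"]),o["qpos"],o["force"],o["grip_width"])
c=shot("side","s3.png",(220,130,370,260),5)
L=np.array([.5706,.0414,.127]);print((proj(c,[L])[0]-[220,130])*5)
E
```

```text
1.7 [ 0.58914499 -0.04042376  0.37035535] [179.73215446   0.31067019 -49.83925646] [-1.30548980e-01  4.19232607e-01  1.44089407e+00  2.07163677e-04
  1.28862240e+00  2.31003540e+00] [-0.51174824 -0.36724571  1.14405086] 0.0005502501018817818
[328.10178744 242.60870298]
```

View pics/s3.png

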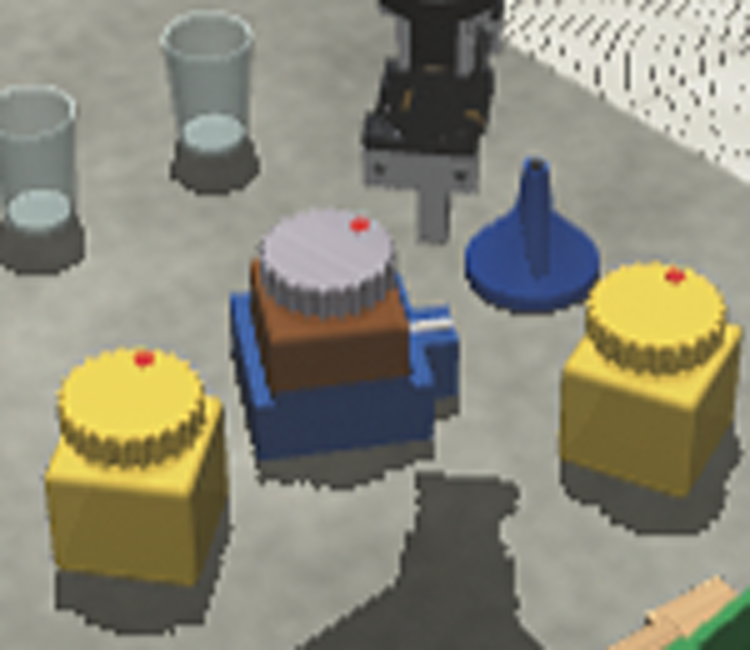

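servo_tool([
  [1,0,0,-2,0],
  [1,0,0,-4,0],
  [1,0,0,-5.5,0],
  [1,0,0,-6.1,0],
  [1,0,0,-6.1,0],
  [1,0,0,-6.1,0],
])

```text
time_s: 2.5
ee_pos: [0.5888, -0.0426, 0.3145]
eef_rot: [-3.141, -0.001, -0.873]
force: [-0.5, 0.3, -0.1]
grip_width: 0.0003
grip_force: 0.0
```

```bash
cat >> h.py <<'E'
L=np.array([.5706,.0414])
def cen(phi,rho):  # finger centre (m), phi deg, rho mm of the engaging corner
    f=np.radians(phi); r=np.array([np.cos(f),np.sin(f)]); t=np.array([-r[1],r[0]])
    return L+((rho+13.18)*r-6.83*t)/1000
def table(p0,yaw0,pts,z=0):  # p0 = commanded xy; pts=[(phi,rho)]; prints shifts cm, deg
    for phi,rho in pts:
        d=(cen(phi,rho)-p0)*100; print([1,round(d[0],2),round(d[1],2),z,round(phi+30-yaw0,1)],end=", ")
    print()
E
python3 - <<'E'
from h import *
o=ctrl.get_obs();print(o["time_s"],o["ee_pos"],np.degrees(o["eef_rot"]),o["qpos"],o["force"])
c=ctrl.camera("side");x,y=o["ee_pos"][:2]
p=o["ee_pos"][:2]
pts=[(-80,62),(-80,52),(-80,48),(-76,46)]+[(-72+8*i,[44.5,43.5][i>0]) for i in range(14)]
table(p,-49.8,pts)
E
```

```text
2.5 [ 0.5887638  -0.04256969  0.31447925] [-1.79954570e+02 -5.11420544e-02 -5.00096215e+01] [-1.34218211e-01  4.73222412e-01  1.49992728e+00 -1.59594130e-05
  1.16724913e+00  2.30941657e+00] [-0.48877013  0.31526302 -0.13555941]
[1, np.float64(-1.18), np.float64(0.87), 0, -0.2], [1, np.float64(-1.36), np.float64(1.86), 0, -0.2], [1, np.float64(-1.43), np.float64(2.25), 0, -0.2], [1, np.float64(-1.05), np.float64(2.49), 0, 3.8], [1, np.float64(-0.68), np.float64(2.7), 0, 7.8], [1, np.float64(0.05), np.float64(3.0), 0, 15.8], [1, np.float64(0.79), np.float64(3.32), 0, 23.8], [1, np.float64(1.47), np.float64(3.73), 0, 31.8], [1, np.float64(2.09), np.float64(4.23), 0, 39.8], [1, np.float64(2.63), np.float64(4.81), 0, 47.8], [1, np.float64(3.08), np.float64(5.47), 0, 55.8], [1, np.float64(3.44), np.float64(6.18), 0, 63.8], [1, np.float64(3.7), np.float64(6.93), 0, 71.8], [1, np.float64(3.85), np.float64(7.71), 0, 79.8], [1, np.float64(3.89), np.float64(8.51), 0, 87.8], [1, np.float64(3.82), np.float64(9.3), 0, 95.8], [1, np.float64(3.64), np.float64(10.08), 0, 103.8], [1, np.float64(3.35), np.float64(10.82), 0, 111.8],
```

servo_tool([
  [1,-1.2,0.9,-0.4,0],
  [1,-1.36,1.86,-0.4,0],
  [1,-1.43,2.25,-0.4,0],
  [1,-1.05,2.5,-0.4,4],
  [1,-0.68,2.7,-0.4,8],
  [1,0.05,3.0,-0.4,16],
  [1,0.79,3.32,-0.4,24],
  [1,1.47,3.73,-0.4,32],
  [1,1.47,3.73,-0.4,32],
])

```text
time_s: 3.68
ee_pos: [0.604, -0.0053, 0.3102]
eef_rot: [-3.142, -0.002, -0.315]
force: [4.3, -3.3, 2.7]
grip_width: 0.0005
grip_force: 2.6
```

```bash
python3 - <<'E'
from h import *
o=ctrl.get_obs();print(o["time_s"],o["ee_pos"],np.degrees(o["eef_rot"]),o["force"])
c=shot("side","s4.png",(255,150,325,220),8)
p=o["ee_pos"];print((proj(c,[[p[0],p[1],p[2]-.199],[*L,.127],[*(L+.033*np.array([np.cos(.14),np.sin(.14)])),.128]])-[255,150])*8)
E
```

```text
3.675 [ 0.60396585 -0.00530202  0.31015705] [-1.79999020e+02 -1.20820623e-01 -1.80474474e+01] [ 4.29982982 -3.29409766  2.6742095 ]
[[379.33309884 275.37835846]
 [244.9628599  228.17392477]
 [295.72341118 189.41348618]]
```

View pics/s4.png

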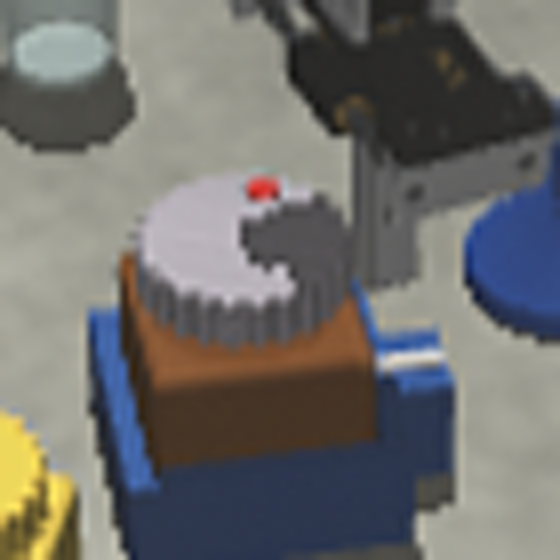

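```bash
cat >> h.py <<'E'
def dot(name="side"):
    c=ctrl.camera(name); im=c["image"].astype(int); q=proj(c,[[*L,.128]])[0]
    m=(im[...,0]-np.maximum(im[...,1],im[...,2])).clip(0).astype(float)
    v,u=np.mgrid[:400,:640]; m[(m<40)|(np.hypot(u-q[0],v-q[1])>16)|((im[...,1]-im[...,2])>35)]=0
    if m.sum()<100: return None
    P=onplane(c,((m*u).sum()/m.sum(),(m*v).sum()/m.sum()),.128)[:2]-L
    return round(np.degrees(np.arctan2(P[1],P[0])),1),round(np.hypot(*P)*1e3,1),int((m>0).sum())
E
python3 - <<'E'
from h import *
print(dot(),dot("top"))
P=onplane(ctrl.camera("side"),crop2(263,188,255,150,8),.128)[:2]-L;print(np.degrees(np.arctan2(P[1],P[0])),np.hypot(*P))
p=np.array([.5886+.0147,-.0424+.0373]); y=-18
for k in range(3):
    pts=[(-48+8*i,44.3) for i in range(1,11)] if k==0 else [(32+8*i,44.3) for i in range(1,20)]
    if k<2: table(p,y,[(a,b) for a,b in pts]); p2=cen(pts[-1][0],44.3); p=np.round(p2,4); y=pts[-1][0]+30
E
```

```text
(np.float64(-102.8), np.float64(12.4), 30) None
36.507971944201195 0.02946860686570801
[1, np.float64(0.69), np.float64(0.43), 0, 8], [1, np.float64(1.24), np.float64(1.02), 0, 16], [1, np.float64(1.7), np.float64(1.69), 0, 24], [1, np.float64(2.07), np.float64(2.41), 0, 32], [1, np.float64(2.33), np.float64(3.17), 0, 40], [1, np.float64(2.48), np.float64(3.97), 0, 48], [1, np.float64(2.52), np.float64(4.77), 0, 56], [1, np.float64(2.44), np.float64(5.58), 0, 64], [1, np.float64(2.26), np.float64(6.36), 0, 72], [1, np.float64(1.97), np.float64(7.12), 0, 80], 
[1, np.float64(-0.4), np.float64(0.7), 0, 8], [1, np.float64(-0.89), np.float64(1.34), 0, 16], [1, np.float64(-1.46), np.float64(1.91), 0, 24], [1, np.float64(-2.11), np.float64(2.4), 0, 32], [1, np.float64(-2.81), np.float64(2.79), 0, 40], [1, np.float64(-3.57), np.float64(3.07), 0, 48], [1, np.float64(-4.36), np.float64(3.25), 0, 56], [1, np.float64(-5.16), np.float64(3.32), 0, 64], [1, np.float64(-5.97), np.float64(3.27), 0, 72], [1, np.float64(-6.76), np.float64(3.12), 0, 80], [1, np.float64(-7.52), np.float64(2.85), 0, 88], [1, np.float64(-8.24), np.float64(2.48), 0, 96], [1, np.float64(-8.9), np.float64(2.01), 0, 104], [1, np.float64(-9.49), np.float64(1.46), 0, 112], [1, np.float64(-9.99), np.float64(0.83), 0, 120], [1, np.float64(-10.41), np.float64(0.14), 0, 128], [1, np.float64(-10.72), np.float64(-0.61), 0, 136], [1, np.float64(-10.93), np.float64(-1.39), 0, 144], [1, np.float64(-11.02), np.float64(-2.19), 0, 152],
```

servo_tool([
  [1,0.69,0.43,0,8],
  [1,1.24,1.02,0,16],
  [1,1.7,1.69,0,24],
  [1,2.07,2.41,0,32],
  [1,2.33,3.17,0,40],
  [1,2.48,3.97,0,48],
  [1,2.52,4.77,0,56],
  [1,2.44,5.58,0,64],
  [1,2.26,6.36,0,72],
  [1,1.97,7.12,0,80],
])

```text
time_s: 5.12
ee_pos: [0.6231, 0.0664, 0.3099]
eef_rot: [3.141, -0.001, 1.083]
force: [3.1, 0.7, 0.0]
grip_width: 0.0006
grip_force: 1.6
```

```bash
sed -i "s/|((im\[...,1\]-im\[...,2\])>35)/|(im[...,0]<150)|(im[...,1]>100)/" h.py; python3 - <<'E'
from h import *
o=ctrl.get_obs();print(o["time_s"],o["ee_pos"],np.degrees(o["eef_rot"]),o["force"],cen(32,44.3),o["qpos"])
c=shot("side","s5.png",(240,150,330,220),8)
print(dot(),dot("top"))
E
```

```text
5.125 [0.62305745 0.06637027 0.30990538] [ 1.79952788e+02 -5.57812753e-02  6.20458145e+01] [3.14873226 0.67346717 0.01758439] [0.62296515 0.06606759] [4.76303480e-02 5.54330691e-01 1.38791209e+00 4.47497991e-04
 1.19814445e+00 5.35360650e-01]
(np.float64(100.9), np.float64(30.4), 2) None
```

View pics/s5.png

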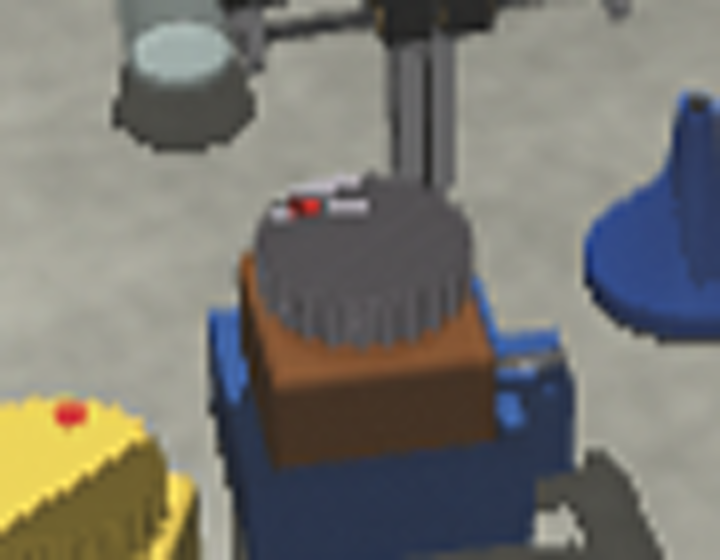

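The dot, now in shadow at (303,206), has come round about 80° with the finger, so the drive is positive. Continuing the stroke.

servo_tool([
  [1,-0.4,0.7,0,8],
  [1,-0.89,1.34,0,16],
  [1,-1.46,1.91,0,24],
  [1,-2.11,2.4,0,32],
  [1,-2.81,2.79,0,40],
  [1,-3.57,3.07,0,48],
  [1,-4.36,3.25,0,56],
  [1,-5.16,3.32,0,64],
  [1,-5.97,3.27,0,72],
  [1,-6.76,3.12,0,80],
  [1,-7.52,2.85,0,88],
  [1,-8.24,2.48,0,96],
  [1,-8.9,2.01,0,104],
  [1,-9.49,1.46,0,112],
  [1,-9.99,0.83,0,120],
  [1,-10.41,0.14,0,128],
  [1,-10.72,-0.61,0,136],
  [1,-10.93,-1.39,0,144],
  [1,-11.02,-2.19,0,152],
])

```text
time_s: 7.65
ee_pos: [0.5123, 0.0437, 0.3096]
eef_rot: [3.14, -0.002, -2.549]
force: [-5.4, 1.0, 3.2]
grip_width: 0.0008
grip_force: 3.0
```

```bash
python3 - <<'E'
from h import *
o=ctrl.get_obs();print(o["time_s"],o["ee_pos"],np.degrees(o["eef_rot"]),o["force"],cen(184,44.3),o["qpos"])
print(dot(),dot("top"))
# retract, then return path phi 184 -> -80 at rho 62, 10 deg steps
p=np.round(cen(184,44.3),4)
print("back");table(p,214,[(180,47),(178,55),(174,62)]+[(174-10*i,64) for i in range(1,18)])
p=np.round(cen(4,64),4);table(p,34,[(4-10*i,64) for i in range(1,9)]+[(-80,64),(-80,52),(-80,48),(-76,46)]+[(-72+8*i,44.3) for i in range(8)])
E
```

```text
7.65 [0.5122543  0.04374128 0.30955774] [ 1.79894645e+02 -1.23656680e-01 -1.46067683e+02] [-5.43350083  1.04597942  3.22268933] [0.51278358 0.04420376] [ 1.38829044e-02  3.23066014e-01  1.72650850e+00  4.04994700e-04
  1.09483055e+00 -2.14932816e+00]
(np.float64(-109.7), np.float64(36.7), 7) None
back
[1, np.float64(-0.24), np.float64(0.4), 0, -4], [1, np.float64(-1.01), np.float64(0.64), 0, -6], [1, np.float64(-1.63), np.float64(1.19), 0, -10], [1, np.float64(-1.45), np.float64(2.5), 0, -20], [1, np.float64(-0.86), np.float64(3.72), 0, -30], [1, np.float64(-0.06), np.float64(4.81), 0, -40], [1, np.float64(0.91), np.float64(5.75), 0, -50], [1, np.float64(2.03), np.float64(6.5), 0, -60], [1, np.float64(3.26), np.float64(7.05), 0, -70], [1, np.float64(4.58), np.float64(7.37), 0, -80], [1, np.float64(5.92), np.float64(7.47), 0, -90], [1, np.float64(7.27), np.float64(7.32), 0, -100], [1, np.float64(8.56), np.float64(6.95), 0, -110], [1, np.float64(9.78), np.float64(6.36), 0, -120], [1, np.float64(10.87), np.float64(5.56), 0, -130], [1, np.float64(11.81), np.float64(4.59), 0, -140], [1, n
[... 515 characters left out ...]
oat64(-5.23), np.float64(-7.19), 0, -70], [1, np.float64(-6.55), np.float64(-7.51), 0, -80], [1, np.float64(-7.08), np.float64(-7.58), 0, -84], [1, np.float64(-7.29), np.float64(-6.4), 0, -84], [1, np.float64(-7.36), np.float64(-6.0), 0, -84], [1, np.float64(-6.98), np.float64(-5.77), 0, -80], [1, np.float64(-6.62), np.float64(-5.54), 0, -76], [1, np.float64(-5.84), np.float64(-5.33), 0, -68], [1, np.float64(-5.1), np.float64(-5.01), 0, -60], [1, np.float64(-4.41), np.float64(-4.59), 0, -52], [1, np.float64(-3.79), np.float64(-4.08), 0, -44], [1, np.float64(-3.24), np.float64(-3.49), 0, -36], [1, np.float64(-2.78), np.float64(-2.82), 0, -28], [1, np.float64(-2.41), np.float64(-2.1), 0, -20],
```

servo_tool([
  [1,-0.5,0.2,0,-2],
  [1,-1.2,0.64,0,-6],
  [1,-1.63,1.19,0,-10],
  [1,-1.45,2.5,0,-20],
  [1,-0.86,3.72,0,-30],
  [1,-0.06,4.81,0,-40],
  [1,0.91,5.75,0,-50],
  [1,2.03,6.5,0,-60],
  [1,3.26,7.05,0,-70],
  [1,4.58,7.37,0,-80],
  [1,5.92,7.47,0,-90],
  [1,7.27,7.32,0,-100],
  [1,8.56,6.95,0,-110],
  [1,9.78,6.36,0,-120],
  [1,10.87,5.56,0,-130],
  [1,11.81,4.59,0,-140],
  [1,12.56,3.47,0,-150],
  [1,13.11,2.24,0,-160],
  [1,13.43,0.92,0,-170],
  [1,13.53,-0.42,0,-180],
])

```text
time_s: 10.25
ee_pos: [0.6482, 0.0391, 0.3093]
eef_rot: [-3.141, 0.001, 0.582]
force: [-1.0, 0.6, -1.3]
grip_width: 0.0006
grip_force: 0.0
```

```bash
python3 - <<'E'
from h import *
o=ctrl.get_obs();print(o["time_s"],o["ee_pos"],np.degrees(o["eef_rot"]),o["force"],cen(4,64))
print(dot(),dot("top"))
E
```

```text
10.25 [0.64815863 0.03909541 0.30933705] [-1.79955554e+02  5.81698455e-02  3.33300699e+01] [-1.03591905  0.59498851 -1.28047044] [0.64806843 0.03997044]
None None
```

servo_tool([
  [1,-0.15,-1.35,0,-10],
  [1,-0.52,-2.64,0,-20],
  [1,-1.11,-3.86,0,-30],
  [1,-1.91,-4.95,0,-40],
  [1,-2.88,-5.89,0,-50],
  [1,-4.0,-6.64,0,-60],
  [1,-5.23,-7.19,0,-70],
  [1,-6.55,-7.51,0,-80],
  [1,-7.08,-7.58,0,-84],
  [1,-7.08,-7.58,0,-84],
])

```text
time_s: 11.6
ee_pos: [0.5772, -0.0356, 0.3097]
eef_rot: [3.141, 0.0, -0.871]
force: [0.5, 1.1, 0.3]
grip_width: 0.0009
grip_force: 0.0
```

```bash
python3 - <<'E'
from h import *
o=ctrl.get_obs();print(o["time_s"],o["ee_pos"],np.degrees(o["eef_rot"]),o["force"],cen(-80,64))
print(dot(),dot("top"))
p=np.round(cen(-80,64),4);y=-50
table(p,y,[(-80,52),(-80,48),(-76,46)]+[(-72+8*i,44.1) for i in range(16)])
p=np.round(cen(48,44.1),4);table(p,78,[(48+8*i,44.1) for i in range(1,19)])
E
```

```text
11.6 [ 0.57715364 -0.035649    0.30973483] [ 1.79990666e+02  1.87885530e-02 -4.99179797e+01] [0.51428465 1.06369522 0.31871007] [ 0.57727593 -0.03579348]
(np.float64(-110.2), np.float64(36.9), 7) None
[1, np.float64(-0.21), np.float64(1.18), 0, 0], [1, np.float64(-0.28), np.float64(1.58), 0, 0], [1, np.float64(0.1), np.float64(1.81), 0, 4], [1, np.float64(0.45), np.float64(2.06), 0, 8], [1, np.float64(1.23), np.float64(2.27), 0, 16], [1, np.float64(1.97), np.float64(2.59), 0, 24], [1, np.float64(2.66), np.float64(3.01), 0, 32], [1, np.float64(3.28), np.float64(3.51), 0, 40], [1, np.float64(3.83), np.float64(4.11), 0, 48], [1, np.float64(4.28), np.float64(4.77), 0, 56], [1, np.float64(4.65), np.float64(5.48), 0, 64], [1, np.float64(4.91), np.float64(6.25), 0, 72], [1, np.float64(5.06), np.float64(7.04), 0, 80], [1, np.float64(5.1), np.float64(7.84), 0, 88], [1, np.float64(5.02), np.float64(8.64), 0, 96], [1, np.float64(4.84), np.float64(9.43), 0, 104], [1, np.float64(4.55), np.float64(10.18), 0, 112], [1, np.float64(4.16), np.float64(10.88), 0, 120], [1, np.float64(3.67), np.float64(1
[... 207 characters left out ...]
32], [1, np.float64(-3.46), np.float64(1.9), 0, 40], [1, np.float64(-4.26), np.float64(1.97), 0, 48], [1, np.float64(-5.06), np.float64(1.92), 0, 56], [1, np.float64(-5.85), np.float64(1.77), 0, 64], [1, np.float64(-6.61), np.float64(1.5), 0, 72], [1, np.float64(-7.33), np.float64(1.13), 0, 80], [1, np.float64(-7.99), np.float64(0.67), 0, 88], [1, np.float64(-8.57), np.float64(0.12), 0, 96], [1, np.float64(-9.08), np.float64(-0.51), 0, 104], [1, np.float64(-9.49), np.float64(-1.2), 0, 112], [1, np.float64(-9.8), np.float64(-1.94), 0, 120], [1, np.float64(-10.01), np.float64(-2.72), 0, 128], [1, np.float64(-10.1), np.float64(-3.52), 0, 136], [1, np.float64(-10.08), np.float64(-4.32), 0, 144],
```

```bash
python3 - <<'E'
from h import *
c=shot("side","s6.png",(255,150,325,220),8)
an=np.radians([-110,-90,-70]);print((proj(c,np.c_[L[0]+.033*np.cos(an),L[1]+.033*np.sin(an),.128*np.ones(3)])-[255,150])*8)
E
```

```text
[[274.15687521 271.44311354]
 [297.74319246 262.18906335]
 [314.74993584 248.64260487]]
```

View pics/s6.png

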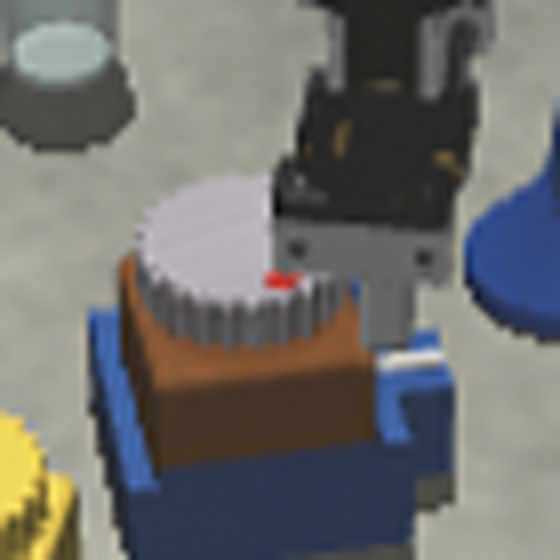

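The dot is at about (282,275), partly behind the gripper, at roughly -104°. That leaves about 433° to go. Starting stroke 2.

servo_tool([
  [1,-0.21,1.18,0,0],
  [1,-0.28,1.58,0,0],
  [1,0.1,1.81,0,4],
  [1,0.45,2.06,0,8],
  [1,1.23,2.27,0,16],
  [1,1.97,2.59,0,24],
  [1,2.66,3.01,0,32],
  [1,3.28,3.51,0,40],
  [1,3.83,4.11,0,48],
  [1,4.28,4.77,0,56],
  [1,4.65,5.48,0,64],
  [1,4.91,6.25,0,72],
  [1,5.06,7.04,0,80],
  [1,5.1,7.84,0,88],
  [1,5.02,8.64,0,96],
  [1,4.84,9.43,0,104],
  [1,4.55,10.18,0,112],
  [1,4.16,10.88,0,120],
  [1,3.67,11.52,0,128],
])

```text
time_s: 14.12
ee_pos: [0.6141, 0.0801, 0.3098]
eef_rot: [3.14, -0.001, 1.367]
force: [3.5, 1.9, -0.7]
grip_width: 0.0004
grip_force: 1.8
```

servo_tool([
  [1,-0.57,0.57,0,8],
  [1,-1.22,1.05,0,16],
  [1,-1.92,1.44,0,24],
  [1,-2.67,1.72,0,32],
  [1,-3.46,1.9,0,40],
  [1,-4.26,1.97,0,48],
  [1,-5.06,1.92,0,56],
  [1,-5.85,1.77,0,64],
  [1,-6.61,1.5,0,72],
  [1,-7.33,1.13,0,80],
  [1,-7.99,0.67,0,88],
  [1,-8.57,0.12,0,96],
  [1,-9.08,-0.51,0,104],
  [1,-9.49,-1.2,0,112],
  [1,-9.8,-1.94,0,120],
  [1,-10.01,-2.72,0,128],
  [1,-10.1,-3.52,0,136],
])

```text
time_s: 16.25
ee_pos: [0.5124, 0.0445, 0.3094]
eef_rot: [3.14, -0.002, -2.543]
force: [-3.1, 1.8, -1.1]
grip_width: 0.0003
grip_force: 1.7
```

```bash
python3 - <<'E'
from h import *
o=ctrl.get_obs();print(o["time_s"],o["ee_pos"],np.degrees(o["eef_rot"]),o["force"],cen(184,44.1))
print(dot(),dot("top"))
E
```

```text
16.25 [0.51242141 0.04447765 0.30936965] [ 1.79905647e+02 -1.04772914e-01 -1.45681356e+02] [-3.14713992  1.76862336 -1.06486253] [0.51298309 0.04421771]
(np.float64(154.8), np.float64(31.5), 4) None
```

servo_tool([
  [1,-0.5,0.2,0,-2],
  [1,-1.2,0.64,0,-6],
  [1,-1.63,1.19,0,-10],
  [1,-1.45,2.5,0,-20],
  [1,-0.86,3.72,0,-30],
  [1,-0.06,4.81,0,-40],
  [1,0.91,5.75,0,-50],
  [1,2.03,6.5,0,-60],
  [1,3.26,7.05,0,-70],
  [1,4.58,7.37,0,-80],
  [1,5.92,7.47,0,-90],
  [1,7.27,7.32,0,-100],
  [1,8.56,6.95,0,-110],
  [1,9.78,6.36,0,-120],
  [1,10.87,5.56,0,-130],
  [1,11.81,4.59,0,-140],
  [1,12.56,3.47,0,-150],
  [1,13.11,2.24,0,-160],
  [1,13.43,0.92,0,-170],
  [1,13.53,-0.42,0,-180],
])

```text
time_s: 18.85
ee_pos: [0.6486, 0.0401, 0.3096]
eef_rot: [3.141, -0.0, 0.585]
force: [0.0, -0.5, 0.1]
grip_width: 0.0006
grip_force: 0.0
```

servo_tool([
  [1,-0.15,-1.35,0,-10],
  [1,-0.52,-2.64,0,-20],
  [1,-1.11,-3.86,0,-30],
  [1,-1.91,-4.95,0,-40],
  [1,-2.88,-5.89,0,-50],
  [1,-4.0,-6.64,0,-60],
  [1,-5.23,-7.19,0,-70],
  [1,-6.55,-7.51,0,-80],
  [1,-7.08,-7.58,0,-84],
  [1,-7.08,-7.58,0,-84],
])

```text
time_s: 20.1
ee_pos: [0.5776, -0.0355, 0.3098]
eef_rot: [-3.141, -0.0, -0.874]
force: [0.4, 1.7, -1.0]
grip_width: -0.0
grip_force: 0.0
```

```bash
python3 - <<'E'
from h import *
o=ctrl.get_obs();print(o["time_s"],o["ee_pos"],np.degrees(o["eef_rot"]),o["force"],cen(-80,64))
print(dot(),dot("top"))
E
```

```text
20.1 [ 0.57759285 -0.03552369  0.30982532] [-1.79980059e+02 -2.48580103e-02 -5.00917766e+01] [ 0.41432672  1.6731664  -0.98276606] [ 0.57727593 -0.03579348]
(np.float64(156.8), np.float64(35.4), 8) None
```

servo_tool([
  [1,-0.21,1.18,0,0],
  [1,-0.28,1.58,0,0],
  [1,0.1,1.81,0,4],
  [1,0.45,2.06,0,8],
  [1,1.23,2.27,0,16],
  [1,1.97,2.59,0,24],
  [1,2.66,3.01,0,32],
  [1,3.28,3.51,0,40],
  [1,3.83,4.11,0,48],
  [1,4.28,4.77,0,56],
  [1,4.65,5.48,0,64],
  [1,4.91,6.25,0,72],
  [1,5.06,7.04,0,80],
  [1,5.1,7.84,0,88],
  [1,5.02,8.64,0,96],
  [1,4.84,9.43,0,104],
  [1,4.55,10.18,0,112],
  [1,4.16,10.88,0,120],
  [1,3.67,11.52,0,128],
])

```text
time_s: 22.58
ee_pos: [0.6142, 0.0801, 0.3096]
eef_rot: [3.141, -0.0, 1.366]
force: [1.7, 0.2, -1.0]
grip_width: 0.0007
grip_force: 1.1
```

servo_tool([
  [1,-0.57,0.57,0,8],
  [1,-1.22,1.05,0,16],
  [1,-1.57,1.25,0,20],
  [1,-1.57,1.25,0,20],
])

```text
time_s: 23.08
ee_pos: [0.5985, 0.0925, 0.3098]
eef_rot: [3.141, -0.0, 1.711]
force: [1.4, 1.9, -0.0]
grip_width: 0.0007
grip_force: 1.1
```

```bash
python3 - <<'E'
from h import *
o=ctrl.get_obs();print(o["time_s"],o["ee_pos"],np.degrees(o["eef_rot"]),o["force"],cen(68,44.1))
print(dot(),dot("top"))
c=shot("side","s7.png",(255,150,345,220),8)
an=np.radians([-31,-46,-61]);print((proj(c,np.c_[L[0]+.033*np.cos(an),L[1]+.033*np.sin(an),.128*np.ones(3)])-[255,150])*8)
E
```

```text
23.075 [0.59851217 0.09248564 0.30982155] [ 1.79958214e+02 -1.39537159e-02  9.80139796e+01] [ 1.39697579  1.88772758 -0.04412879] [0.59839013 0.09195053]
(np.float64(-77.6), np.float64(38.5), 2) (np.float64(-66.6), np.float64(37.1), 1)
[[322.37867732 216.62323671]
 [323.72129849 229.15743268]
 [319.6817713  241.59015518]]
```

View pics/s7.png

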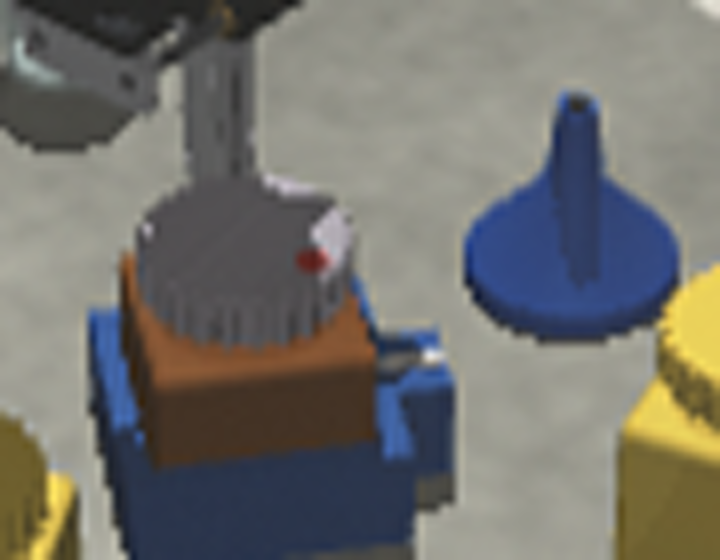

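```bash
python3 - <<'E'
from h import *
P=onplane(ctrl.camera("side"),crop2(313,260,255,150,8),.128)[:2]-L;print(np.degrees(np.arctan2(P[1],P[0])),np.hypot(*P))
p=np.round(cen(68,44.1),4);table(p,98,[(76,44.1),(84,44.1),(92,44.1),(94,44.1),(93,48),(92,56),(90,70)])
E
```

```text
-79.60942621268903 0.034017926295179864
[1, np.float64(-0.73), np.float64(0.33), 0, 8], [1, np.float64(-1.5), np.float64(0.57), 0, 16], [1, np.float64(-2.3), np.float64(0.69), 0, 24], [1, np.float64(-2.5), np.float64(0.7), 0, 26], [1, np.float64(-2.42), np.float64(1.09), 0, 25], [1, np.float64(-2.34), np.float64(1.88), 0, 24], [1, np.float64(-2.1), np.float64(3.26), 0, 22],
```

servo_tool([
  [1,-0.73,0.33,0,8],
  [1,-1.5,0.57,0,16],
  [1,-2.3,0.69,0,24],
  [1,-2.5,0.7,0,26],
  [1,-2.5,0.7,0,26],
  [1,-2.35,1.1,0,26],
  [1,-2.3,1.9,0,25],
  [1,-2.1,3.5,0,22],
  [1,-2.1,8,4,22],
  [1,-2.1,13,8,22],
  [1,-2.1,18,8,22],
  [1,-2.1,22,8,22],
  [1,-2.1,22,8,22],
])

```text
time_s: 24.9
ee_pos: [0.5769, 0.3146, 0.3889]
eef_rot: [-3.141, -0.0, 2.096]
force: [-0.3, -0.5, -0.0]
grip_width: 0.0003
grip_force: 0.0
```

```bash
python3 - <<'E'
from h import *
o=ctrl.get_obs();print(o["time_s"],o["ee_pos"],np.degrees(o["eef_rot"]))
print(dot(),dot("top"))
a=ctrl.camera("top")["image"][165:245,235:315,::-1]; b=ctrl.camera("side")["image"][145:225,250:330,::-1]
cv2.imwrite("pics/c8.png",cv2.resize(np.hstack([a,b]),None,fx=5,fy=5,interpolation=cv2.INTER_CUBIC))
E
```

```text
24.9 [0.57691326 0.31458171 0.38887405] [-1.79943753e+02 -2.78860459e-04  1.20092050e+02]
(np.float64(-55.4), np.float64(31.4), 7) (np.float64(-43.8), np.float64(32.4), 14)
```

View pics/c8.png

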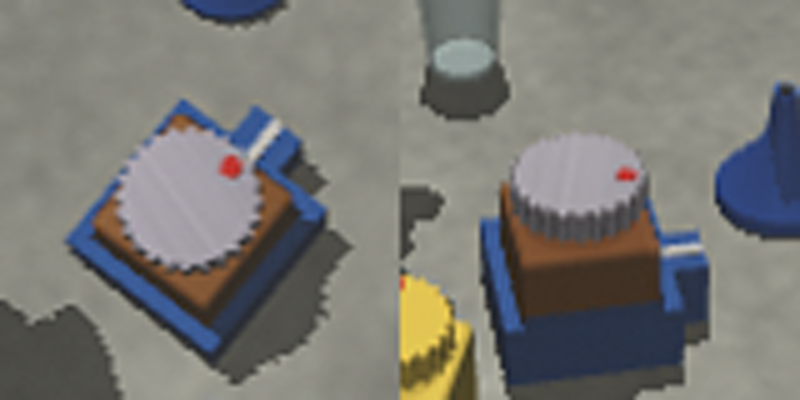

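```bash
cat >> h.py <<'E'
def lidfit(name,verbose=1):
    c=ctrl.camera(name); im=c["image"].astype(int); q=proj(c,[[*L,.128]])[0]
    v,u=np.mgrid[:400,:640]; near=np.hypot(u-q[0],v-q[1])<20
    r,g,b=im[...,0],im[...,1],im[...,2]
    red=near&(r-np.maximum(g,b)>60)&(abs(g-b)<40)&(r>120)
    m=(near&(g>130)&(b-g>3))|red
    m=cv2.morphologyEx(m.astype(np.uint8),cv2.MORPH_CLOSE,np.ones((3,3)))
    k,lab,st,ce=cv2.connectedComponentsWithStats(m); i=1+np.argmax(st[1:,4])
    P=lambda w:onplane(c,((w*u).sum()/w.sum(),(w*v).sum()/w.sum()),.128)[:2]
    C=P((lab==i).astype(float)); w=((r-np.maximum(g,b)).clip(0)*red).astype(float); D=P(w)
    d=D-C; pp=onplane(c,(q[0],q[1]+1),.128)[:2]
    print(name,"C",C.round(4),"area",st[i,4],"D",D.round(4),"n",int(red.sum()),"ang",np.degrees(np.arctan2(*d[::-1])).round(1),"r",np.hypot(*d).round(4))
E
python3 - <<'E'
from h import *
for n in("top","side"): lidfit(n)
c=ctrl.camera("top");im=c["image"].astype(int)
v,u=np.mgrid[:400,:640]; q=proj(c,[[.6321,.0063,.05]])[0]
w=((np.hypot(u-q[0],v-q[1])<8)&(im.min(2)>100))*(im[...,0]-40.).clip(0)
w*=(abs(u-q[0])<6)
M=onplane(c,((w*u).sum()/w.sum(),(w*v).sum()/w.sum()),.05);print("mark",M,(w>0).sum())
E
```

```text
top C [0.5723 0.0424] area 609 D [0.5941 0.0192] n 15 ang -46.9 r 0.0318
side C [0.5652 0.0376] area 321 D [0.5885 0.0155] n 7 ang -43.5 r 0.0321
mark [0.63613979 0.00701499 0.05      ] 78
```

```bash
python3 - <<'E'
from h import *
p=np.round(cen(68,44.1),4)+[-.021,.22];table(p,120,[(90,64),(90,55),(90,49),(91,46),(92,44.1),(96,44.1),(100,44.1),(103,44.1),(106,44.1),(108,44.1),(109,44.1),(108.5,48),(108,56),(105,70)])
E
```

```text
[1, np.float64(0.0), np.float64(-19.34), 0, 0], [1, np.float64(0.0), np.float64(-20.24), 0, 0], [1, np.float64(0.0), np.float64(-20.84), 0, 0], [1, np.float64(-0.1), np.float64(-21.13), 0, 1], [1, np.float64(-0.2), np.float64(-21.31), 0, 2], [1, np.float64(-0.6), np.float64(-21.29), 0, 6], [1, np.float64(-1.0), np.float64(-21.3), 0, 10], [1, np.float64(-1.3), np.float64(-21.33), 0, 13], [1, np.float64(-1.6), np.float64(-21.37), 0, 16], [1, np.float64(-1.8), np.float64(-21.4), 0, 18], [1, np.float64(-1.9), np.float64(-21.42), 0, 19], [1, np.float64(-1.97), np.float64(-21.04), 0, 18.5], [1, np.float64(-2.17), np.float64(-20.27), 0, 18], [1, np.float64(-2.17), np.float64(-18.85), 0, 15],
```

servo_tool([
  [1,0,-6,0,0],
  [1,0,-12,-2,0],
  [1,0,-17,-6,0],
  [1,0,-18.5,-8,0],
  [1,0,-19.3,-8,0],
  [1,0,-20.2,-8,0],
  [1,0,-20.8,-8,0],
  [1,-0.1,-21.1,-8,1],
  [1,-0.2,-21.3,-8,2],
  [1,-0.6,-21.3,-8,6],
  [1,-1.0,-21.3,-8,10],
  [1,-1.3,-21.33,-8,13],
  [1,-1.6,-21.37,-8,16],
  [1,-1.8,-21.4,-8,18],
  [1,-1.9,-21.4,-8,19],
  [1,-1.9,-21.4,-8,19],
])

```text
time_s: 27.25
ee_pos: [0.5585, 0.0983, 0.31]
eef_rot: [3.141, -0.0, 2.427]
force: [-0.6, 6.2, 3.4]
grip_width: 0.0005
grip_force: 2.6
```

servo_tool([
  [1,-0.05,0.4,0,0],
  [1,-0.1,1.2,0,0],
  [1,-0.1,2.5,0,0],
  [1,-0.1,6,4,0],
  [1,0,11,8,0],
  [1,0,16,8,0],
  [1,0,21,8,0],
  [1,0,21,8,0],
])

```text
time_s: 28.25
ee_pos: [0.5576, 0.3114, 0.389]
eef_rot: [-3.141, -0.0, 2.43]
force: [1.1, 0.0, 0.5]
grip_width: 0.0004
grip_force: 0.0
```

```bash
python3 - <<'E'
from h import *
o=ctrl.get_obs();print(o["time_s"],o["ee_pos"],np.degrees(o["eef_rot"]))
for n in("top","side"): lidfit(n)
a=ctrl.camera("top")["image"][175:230,245:315,::-1]
cv2.imwrite("pics/c9.png",cv2.resize(a,None,fx=10,fy=10,interpolation=cv2.INTER_CUBIC))
E
```

```text
28.25 [0.5575943  0.31137228 0.3890063 ] [-1.79975036e+02 -1.96403197e-02  1.39226398e+02]
top C [0.5725 0.0425] area 608 D [0.6005 0.0269] n 15 ang -29.0 r 0.0321
side C [0.5654 0.0384] area 316 D [0.5954 0.024 ] n 8 ang -25.6 r 0.0333
```

View pics/c9.png

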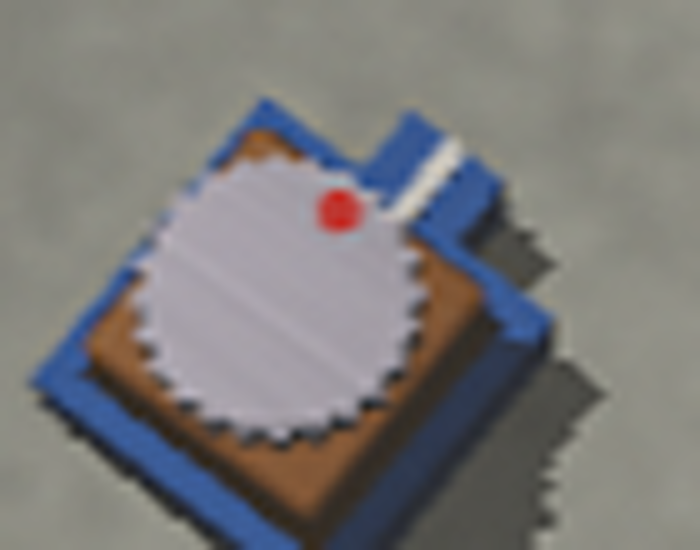

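```bash
python3 - <<'E'
from h import *
from scipy.optimize import least_squares
c=ctrl.camera("top"); px=lambda x,y:np.array(crop2(x,y,245,175,10))
loc=np.array([(61,61),(-61,61),(61,-61),(87,20),(87,-20),(87,0)])/1000
obs=np.array([px(*p) for p in((264,97),(33,382),(552,320),(410,110),(503,183),(458,144))])
def W(p,l,z): 
    s,k=np.sin(p[2]),np.cos(p[2]); l=np.atleast_2d(l); return np.c_[p[0]+k*l[:,0]-s*l[:,1],p[1]+s*l[:,0]+k*l[:,1],np.full(len(l),z)]
f=least_squares(lambda p:(proj(c,W(p,loc,.05))-obs).ravel(),[.57,.041,-.54]);p=f.x
print("holder",p[:2],np.degrees(p[2]),f.fun.reshape(-1,2).round(2).tolist())
im=c["image"].astype(int);r,g,b=im[...,0],im[...,1],im[...,2]
print("lid centre px pred",proj(c,[[*p[:2],.127]])[0],"seen",px(281,300))
D=onplane(c,px(340,211),.128)[:2]
for C in(p[:2],onplane(c,px(281,300),.127)[:2]):
    d=D-C;print(C,np.degrees(np.arctan2(d[1],d[0])),np.hypot(*d))
# dark-groove rim: fit circle to lid top-face boundary
q=proj(c,[[*p[:2],.128]])[0];best=[]
gray=cv2.GaussianBlur((b-g).astype(np.float32),(0,0),.6)
pts=[]
u,v=np.meshgrid(np.arange(240,310,.2),np.arange(170,240,.2))
lid=cv2.remap(((g>130)&(b>g+2)|(r-g>90)&(abs(g-b)<40)).astype(np.float32),u.astype(np.float32),v.astype(np.float32),cv2.INTER_LINEAR)>.5
cn=max(cv2.findContours(lid.astype(np.uint8),0,1)[0],key=cv2.contourArea)
(e,ax,_)=cv2.fitEllipse(cv2.convexHull(cn)); E=(240+e[0]*.2,170+e[1]*.2)
C=onplane(c,E,.127)[:2];d=D-C;print("ellipse",E,np.array(ax)*.2,C,np.degrees(np.arctan2(d[1],d[0])),np.hypot(*d))
E
```

```text
holder [0.57047424 0.04229787] -31.37021202789996 [[-0.03, -0.03], [-0.28, -0.01], [0.23, -0.2], [-0.03, 0.04], [0.19, -0.04], [-0.08, 0.24]]
lid centre px pred [272.34610026 204.4375327 ] seen [272.65 204.55]
[0.57047424 0.04229787] -27.825340486238435 0.03391483488543131
[0.5702248 0.0413085] -26.138931966100294 0.033688206914971604
ellipse (273.0271453857422, 203.40714416503906) [27.67663269 32.30972595] [0.57399019 0.04060121] -28.09390168008021 0.030013788148852003
```

The last look shows the dot at (340,211) and the stripe from (395,217) to (458,144). The dot is about 4° past the mark, so I'll nudge it back gently with the fingertip's other edge.

```bash
cat >> h.py <<'E'
def cenb(phi,rho):
    f=np.radians(phi); r=np.array([np.cos(f),np.sin(f)]); t=np.array([-r[1],r[0]])
    return L+((rho+14.83)*r+.68*t)/1000
def tableb(p0,yaw0,pts):
    for phi,rho in pts:
        d=(cenb(phi,rho)-p0)*100; print([1,float(round(d[0],2)),float(round(d[1],2)),float(round(phi+60-yaw0,1))],end=", ")
    print()
E
python3 - <<'E'
from h import *
p=np.round(cen(68,44.1),4)+[-.04,.216];print(p)
tableb(p,139,[(91,75),(91,64),(91,55),(91,49),(91,46),(90,44.1),(88,44.1),(86,44.1),(84.5,44.1),(83.5,44.1),(84,48),(84,56),(86,70)])
E
```

```text
[0.5584 0.308 ]
[1, 1.0, -17.68, 12.0], [1, 1.01, -18.78, 12.0], [1, 1.03, -19.68, 12.0], [1, 1.04, -20.28, 12.0], [1, 1.05, -20.58, 12.0], [1, 1.15, -20.77, 11.0], [1, 1.36, -20.77, 9.0], [1, 1.56, -20.78, 7.0], [1, 1.72, -20.79, 5.5], [1, 1.82, -20.8, 4.5], [1, 1.81, -20.4, 5.0], [1, 1.89, -19.61, 5.0], [1, 1.74, -18.19, 7.0],
```

servo_tool([
  [1,0.5,-6,0,6],
  [1,1,-12,-2,12],
  [1,1,-16.5,-6,12],
  [1,1,-17.7,-8,12],
  [1,1,-18.8,-8,12],
  [1,1.03,-19.7,-8,12],
  [1,1.04,-20.3,-8,12],
  [1,1.05,-20.6,-8,12],
  [1,1.15,-20.77,-8,11],
  [1,1.36,-20.77,-8,9],
  [1,1.56,-20.78,-8,7],
  [1,1.72,-20.79,-8,5.5],
  [1,1.82,-20.8,-8,4.5],
  [1,1.82,-20.8,-8,4.5],
])

```text
time_s: 30.2
ee_pos: [0.5768, 0.0999, 0.3097]
eef_rot: [3.141, 0.0, 2.504]
force: [0.2, 2.4, 1.2]
grip_width: 0.0005
grip_force: 1.3
```

servo_tool([
  [1,0,0.4,0,0],
  [1,0,1.2,0,0],
  [1,0,2.5,0,0],
  [1,0,6,4,0],
  [1,0,11,8,0],
  [1,0,16,8,0],
  [1,0,21,8,0],
  [1,0,21,8,0],
])

```text
time_s: 31.2
ee_pos: [0.5757, 0.3136, 0.389]
eef_rot: [-3.141, -0.0, 2.509]
force: [-0.7, -0.8, -0.1]
grip_width: 0.0006
grip_force: 0.0
```

```bash
python3 - <<'E'
from h import *
o=ctrl.get_obs();print(o["time_s"],o["ee_pos"],np.degrees(o["eef_rot"]))
for n in("top","side"): lidfit(n)
for i in range(1): print(dot("top"),dot("side"))
E
```

```text
31.2 [0.57570224 0.31357976 0.38898816] [-1.79980447e+02 -2.75656254e-02  1.43733125e+02]
top C [0.5724 0.0419] area 606 D [0.598 0.023] n 16 ang -36.3 r 0.0318
side C [0.5649 0.0379] area 319 D [0.5921 0.0196] n 7 ang -34.0 r 0.0328
(np.float64(-34.3), np.float64(33.0), 13) (np.float64(-45.4), np.float64(30.6), 7)
```

```bash
python3 - <<'E'
from h import *
p=np.array([.5766,.31]);table(p,143.5,[(97,75),(97,64),(97,55),(97,49),(97,46),(98,44.1),(100,44.1),(102,44.1),(104,44.1),(105,44.1)])
E
```

```text
[1, np.float64(-1.0), np.float64(-18.02), 0, -16.5], [1, np.float64(-0.86), np.float64(-19.12), 0, -16.5], [1, np.float64(-0.75), np.float64(-20.01), 0, -16.5], [1, np.float64(-0.68), np.float64(-20.61), 0, -16.5], [1, np.float64(-0.64), np.float64(-20.9), 0, -16.5], [1, np.float64(-0.72), np.float64(-21.09), 0, -15.5], [1, np.float64(-0.92), np.float64(-21.1), 0, -13.5], [1, np.float64(-1.12), np.float64(-21.12), 0, -11.5], [1, np.float64(-1.32), np.float64(-21.14), 0, -9.5], [1, np.float64(-1.42), np.float64(-21.15), 0, -8.5],
```

servo_tool([
  [1,-0.5,-6,0,-8],
  [1,-1,-12,-2,-16.5],
  [1,-1,-16.5,-6,-16.5],
  [1,-1,-18,-8,-16.5],
  [1,-0.86,-19.1,-8,-16.5],
  [1,-0.75,-20,-8,-16.5],
  [1,-0.68,-20.6,-8,-16.5],
  [1,-0.64,-20.9,-8,-16.5],
  [1,-0.72,-21.09,-8,-15.5],
  [1,-0.92,-21.1,-8,-13.5],
  [1,-1.12,-21.12,-8,-11.5],
  [1,-1.32,-21.14,-8,-9.5],
  [1,-1.42,-21.15,-8,-8.5],
  [1,-1.42,-21.15,-8,-8.5],
])

```text
time_s: 33.15
ee_pos: [0.5625, 0.0989, 0.3101]
eef_rot: [3.14, 0.0, 2.358]
force: [-0.6, 5.9, 2.6]
grip_width: 0.0001
grip_force: 2.6
```

servo_tool([
  [1,0,0.4,0,0],
  [1,0,1.2,0,0],
  [1,0,2.5,0,0],
  [1,0,6,4,0],
  [1,0,11,8,0],
  [1,0,16,8,0],
  [1,0,21,8,0],
  [1,0,21,8,0],
])

```text
time_s: 34.15
ee_pos: [0.5616, 0.3118, 0.389]
eef_rot: [-3.141, -0.0, 2.36]
force: [0.8, -1.0, -1.1]
grip_width: 0.0005
grip_force: 0.0
```

```bash
python3 - <<'E'
from h import *
o=ctrl.get_obs();print(o["time_s"],o["ee_pos"],np.degrees(o["eef_rot"]))
for n in("top","side"): lidfit(n)
print(dot("top"),dot("side"))
a=ctrl.camera("top")["image"][175:230,245:315,::-1]
cv2.imwrite("pics/c10.png",cv2.resize(a,None,fx=10,fy=10,interpolation=cv2.INTER_CUBIC))
E
```

```text
34.15 [0.56159866 0.31183758 0.38900517] [-1.79972453e+02 -2.09856298e-02  1.35222387e+02]
top C [0.5726 0.0426] area 604 D [0.6    0.0248] n 16 ang -33.0 r 0.0327
side C [0.5653 0.0377] area 317 D [0.5944 0.0218] n 10 ang -28.6 r 0.0332
(np.float64(-30.1), np.float64(33.5), 12) (np.float64(-38.7), np.float64(31.6), 8)
```

View pics/c10.png

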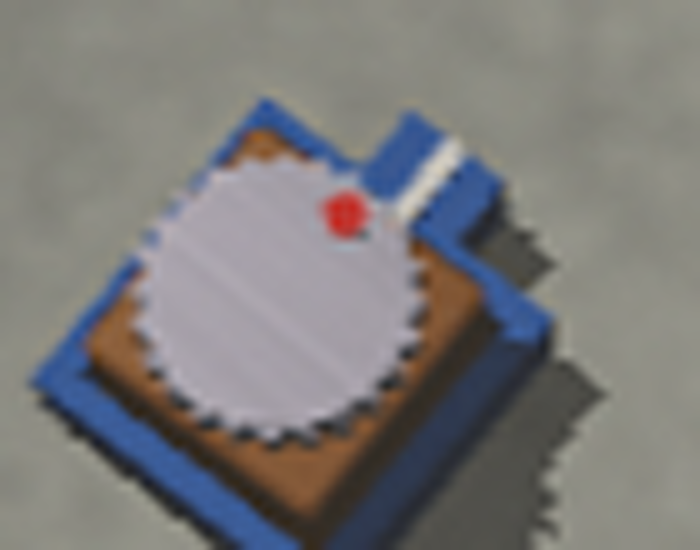

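The dot at (346,214) lies on the line from the lid's axis to the stripe, within about 1° after parallax correction. The jar is seated and the finger is clear, so I'm handing in.

```bash
python3 -c "
from station import ctrl
print(ctrl.hand_in())"
```

```text
the job is handed in; nothing more can be done
None
```

I turned the lid anticlockwise until the red dot reached the white mark for the second time; it rests within about 1–2° of the mark by camera, after a roughly 8° clockwise nudge to correct a small overshoot, and the finger is clear (handed in at about 34 s, no verdict shown).

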